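Free the safety hook of the bench cupboard

ROBOT

A 7-joint arm with a two-finger parallel gripper is mounted at the origin on a cart in front of the work surface, level with it; the furniture and walls round the work are solid. World frame = base frame: x ahead of the robot, y to its left, z up, the work surface at z = 0. Lengths are in m, angles in rad, forces in N, time in s.
With the tool pointing down it reaches from about 0.4 to 0.85 m from the base axis. Payload 10.4 kg.
Tool frame: the origin (TCP) lies on the centre line of the jaws, within the pads' length; the fingertips stand 14 mm ahead of it and the grasp point (between the pads) lies 5 mm behind it (manip.tip_reach is the distance from the TCP to the fingertips, in m); z points along the fingers, y is the line along which they close (so a half turn about z gives the same grasp; the last joint's range is limited). The gripper opens to 85 mm and grips with 20 to 120 N. Pads are 22 mm wide; open, the fingers measure 114 mm over their backs; the gripper's body (76 mm by 85 mm) begins 54 mm behind the grasp point. The pads swing forward as they close: fully open they stand 13 mm farther back than shut.
Start: joints at [-1.176, 0.332, -0.065, 1.46, 0.022, 1.35, -0.088], TCP at [0.254, 0.571, 0.245] pointing down, gripper open.
Joint ranges: [-2.6, 2.6], [-0.5, 2.12], [-1.47, 1.34], [0.16, 2.42], [-1.27, 4.41], [0.06, 2.06], [-2.6, 2.6]. Speed limits (rad/s): [2.22, 2.22, 2.79, 2.79, 3.14, 3.14, 3.14].

INTERFACE

Orientations are given as a unit quaternion [x, y, z, w].
In Python, from workcell import manip gives the robot as it stands.
- The arm moves only by the shell command python3 -m pendant 'ROWS' [FORCE]. ROWS is JSON, a list of rows, each a list of 7 numbers: the shift along the tool's x, y, z in units of 50 mm (1.0 is 50 mm), then the turn, a rotation vector about the tool's x, y, z in units of 8 degrees (1.0 is 8 degrees), then the opening, from -1 (shut) to 1 (fully open), so that 0 is half open. In form: [[dx, dy, dz, ax, ay, az, jaw], ...]. A call has exactly 10 rows; each row is the pose to reach, as a shift and turn from the pose commanded when the call began, along the tool's axes at that moment; what a row does not reach only later rows make up. A row lasts 1/8 s, in which the tool goes at most 62.5 mm and 10.7 degrees, less where a joint would pass 70% of its speed; a pose out of reach is approached as far as the arm can. A call with a gripper value outside its range is refused whole. The fingers move at their own pace and stop on an object; FORCE is the grip in N (left out, the last holds). Time passes only in rows, so rows that repeat a pose let the fingers close, or fill a call up. It gives the time, the measured TCP pose, the force, the opening and the grip force at its end, in the units of the state.
- manip.get_obs(): the state, without advancing time (a new reading comes with each control period).
- manip.camera(name): name is "scene" or "top" or "wrist"; returns (picture, depth): 480x640x3 uint8, red, green, blue; 480x640 float32, m along the optical axis (not along the pixel's ray), 0 where there is no reading.
- manip.get_calibration(name): a dict with "fx", "fy", "cx", "cy" (pixels), "xyz" and "orientation" of the camera in the world. Camera axes: x right, y up, looking along -z (the intrinsics and any distortion apply to the point x, -y, -z); pixel columns grow to the right and rows downward; lengths in m; the calibration is good to about 2 mm. A picture is of the moment at which its call begins: read the wrist's pose just before it. get_calibration takes no time and is no camera call; for the wrist camera it gives the pose at the moment of the call.
- manip.hand_in(): hands the job in; it is judged then, once.
Trained networks look in the newest picture that a camera, given by its name, has taken for a name from the list of things; names that differ only in an ending like _2 or _b are one class to them, and where a whole thing is asked for, a point or a joint stands for the part that bears it (a point fixed in the world has none). Each returns a list of dicts, best first, with "p" (0 to 1); they miss things now and then, are a little off and sometimes report something else, mostly with a low value. They report only what shows in the picture. A call takes as long as a camera call.
- manip.find_in(thing, camera): "box" ([left, top, right, bottom] in pixels, round what is visible of it).
- manip.trace(thing, camera): "pixels" (480x640 bool, what is visible of it) and "box" ([left, top, right, bottom] in pixels, round what is visible of it).
- manip.tip_of(thing, camera): "pixel" ([column, row] in pixels: a listed point, or the origin of a listed thing).
The state is a dict: "clock": time; "joint_pos": joint angles; "joint_velocities": joint speeds; "tau": joint torques, N m; "position": TCP position; "ee_rot": TCP orientation; "ft_force": force on the tool from outside, world axes, zero at the start; "torque": the same for the moment, N m; "grip_width": opening from 0.0 (shut) to 1.0 (fully open); "grasp_force": force on a finger pad.
Only numpy, scipy, OpenCV 4.12 (cv2) and the standard library are available. Lean on these libraries where they do the work, as an engineer would, in place of code of your own. Each camera call takes 0.05 s, during which the arm holds its last target. There are 200 camera calls.

TASK

The little bench cupboard is held shut by a sprung safety hook behind its door. Take the screwdriver from its wooden stand, reach down with it through the narrow gap behind the top of the door, feel for the orange pad of the hook, press it gently down and, keeping it pressed, draw the door with the screwdriver until the hook is free; swing the door at least half open (45 degrees or a little more). Then put the screwdriver back upright in its hole and let go; keep the hand itself off the cupboard, never force the cupboard or hook, and leave the short lath alone.

Things in the scene. Friction and masses are not known exactly. Their poses are not given: they have to be found in the camera images.
- screwdriver: blue-handled slotted screwdriver, 198 mm long, 0.11 kg, standing upright, tip down, in the hole of the wooden stand. Its own +y axis points along it from the tip to the handle end. Handle about round, 26-28 mm thick, 92 mm long; bare steel shaft 106 mm long from tip to handle, 6.4 mm thick. Grip the handle firmly (40 N): the press takes about 10 N along it.
- screwdriver_tip (a point): the tip of the screwdriver's blade, on its axis
- screwdriver_grip (a point): a point on the screwdriver's axis at about the middle of the handle, 152 mm from the tip: the place to grip it. With the screwdriver in the stand it is 157 mm above the bench.
- stand: fixed wooden block, 60 x 80 x 112 mm high, with one vertical square hole, 12 mm wide with a chamfered mouth, right through its centre. Origin: centre of its underside, on the hole's axis; z up. In place, the screwdriver's handle rests on the block's top and its tip is 5 mm above the bench.
- cupboard: fixed plywood cupboard, 260 wide (y), 160 deep (x), 150 mm high, with tape and a sanding block inside. Origin: centre of its underside; x points from its front into it, y to the left as one faces it, z up. Its door stands in front of it; the front edge of its flat top lies 80 mm before the origin.
- door (a joint): the door's hinge angle, rad: 0 nearest to the cupboard, grows as it swings out towards the robot, to 1.75. Hooked, it opens only to about 0.015. With the hook kept pressed its nose is past the catch at 0.07; let up sooner it catches again, later it may spring up. The door stays where it is left; under 1 N at the hook moves it. 0.8 to 1.2 is open enough.
- door_hinge (a point): point on the vertical hinge axis at the top of the door, at its left (+y) edge in the plane of the inner face. Door panel: 260 mm wide, 14 mm thick, top 150 mm above the bench, level with the cupboard's top.
- gap (a point): moves with the door, at its top, 210 mm from the hinge: middle (front to back) of the 15 mm wide gap between the door's inner face and the front edge of the cupboard's top, right above the hook's pad. x points into the cupboard (the door's inner face is 7.5 mm towards -x), y along the door to the hinge, z up. A shaft standing in the gap draws the door by pushing on its inner face.
- pad_middle (a point): 26 mm below gap, fixed to the door: middle of the heights at which the orange pad's top may lie. Pad 12 x 24 mm (x, y). It is set by a screw, differs every time from 14 to 38 mm below gap and is not measured. The sprung hook yields from 3 N, lets go about 8.5 mm down (9 N) and meets a hard stop at 12 mm (11 N): press with 10 N or a little more, never over 25 N.
- lath: short pale wooden lath, 23 x 120 x 20 mm high, lying loose on the bench between stand and cupboard; origin: centre of its underside. To be left alone.

How it is judged:
By the outcome, as a careful person would: the job done as asked, in the order asked, and still so for the second after the job is handed in, with the robot touching nothing.
It also fails if it takes over 72 s, if anything falls off the work surface, if the arm or the gripper's body presses on something with over 40 N, if the wrist force passes 120 N, or if a joint passes its speed limit or range.

## Working session

There is one attempt and no reset: what is moved stays moved. The work goes in short steps, Python scripts to look and compute and a shell command to move; the robot and the scene stay as the last step left them, time stands still between calls to the robot, and variables do not carry over. Pictures are saved under pics/ and viewed, at most 10 in all, crops included, and the job is handed in when it is done.

```bash
mkdir -p pics; ls; cat > h.py <<'E'
import numpy as np, cv2
from workcell import manip
from scipy.spatial.transform import Rotation as R
def cam(n):
    c=manip.get_calibration(n); p,d=manip.camera(n); return c,p,d
def ray(c,px):
    o=R.from_quat(c["orientation"]); x=(px[0]-c["cx"])/c["fx"]; y=(px[1]-c["cy"])/c["fy"]
    return o.apply([x,-y,-1.0])
def atz(c,px,z):
    r=ray(c,px); t=np.array(c["xyz"]); return t+r*(z-t[2])/r[2]
def pt(c,px,d): return np.array(c["xyz"])+ray(c,px)*d
def cloud(c,d,mask):
    v,u=np.where(mask&(d>0)); z=d[v,u]
    P=np.stack([(u-c["cx"])/c["fx"]*z,-(v-c["cy"])/c["fy"]*z,-z],1)
    return R.from_quat(c["orientation"]).apply(P)+np.array(c["xyz"])
def st():
    o=manip.get_obs(); print({k:np.round(o[k],4).tolist() for k in("clock","joint_pos","position","ee_rot","ft_force","grip_width","grasp_force")}); return o
E
python3 - <<'E'
from h import *
np.set_printoptions(precision=4,suppress=True)
st()
for n in("scene","top","wrist"):
    c,p,d=cam(n); cv2.imwrite(f"pics/{n}0.png",p[:,:,::-1]); print(n,c,d.min(),d.max())
    if n=="wrist":continue
    for t in("screwdriver","screwdriver_grip","stand","cupboard","door_hinge","gap","lath"):
        r=manip.tip_of(t,n)[:1]
        for q in r:
            px=q["pixel"];u,v=int(px[0]),int(px[1])
            print(n,t,round(q["p"],2),np.round(px,1),pt(c,px,d[v,u]) if 0<=v<480 and 0<=u<640 else None, {k:atz(c,px,k)[:2] for k in ({"screwdriver_grip":[.157],"door_hinge":[.15],"gap":[.15]}.get(t,[0.]))})
E
```

```text
pics
{'clock': 0.0, 'joint_pos': [-1.1756, 0.3329, -0.0647, 1.461, 0.0216, 1.3499, -0.0885], 'position': [0.2535, 0.5709, 0.2445], 'ee_rot': [0.2074, 0.9783, -0.0007, -0.0001], 'ft_force': [-0.8907, -0.6924, -0.6175], 'grip_width': 1.0014, 'grasp_force': 0.0}
scene {'fx': 447.062685855424, 'fy': 447.062685855424, 'cx': 321.83321767940964, 'cy': 240.2956242354328, 'xyz': array([ 0.0975, -0.3143,  0.8419]), 'orientation': array([ 0.3406, -0.167 , -0.3876,  0.8402])} 0.0 3.9998643
scene screwdriver 0.57 [425.6 324.1] [ 0.6119 -0.1601  0.1136] {0.0: array([ 0.6922, -0.1361])}
scene screwdriver_grip 0.97 [436.9 312.7] [ 0.6035 -0.1759  0.1748] {0.157: array([ 0.617 , -0.1722])}
scene stand 0.93 [421.4 355.2] [ 0.5878 -0.1783  0.0492] {0.0: array([ 0.6182, -0.1699])}
scene cupboard 0.74 [290.5 247.8] [0.5848 0.1714 0.1214] {0.0: array([0.6669, 0.2532])}
scene door_hinge 0.7 [229.1 191.7] [0.7155 0.5447 0.0002] {0.15: array([0.6055, 0.3919])}
scene gap 0.89 [281.5 231.7] [0.5885 0.2007 0.1499] {0.15: array([0.5884, 0.2006])}
scene lath 0.75 [350.2 293.6] [0.6377 0.0367 0.0183] {0.0: array([
[... 280 characters left out ...]
 -0.1539  0.1142] {0.0: array([ 0.6256, -0.1899])}
top stand 0.89 [450.8 268.6] [ 0.601  -0.1416  0.1143] {0.0: array([ 0.6122, -0.1762])}
top cupboard 0.79 [282.6 239.5] [0.6555 0.237  0.1481] {0.0: array([0.679 , 0.2496])}
top door_hinge 0.82 [208.9 264.8] [0.6109 0.4331 0.0024] {0.15: array([0.5965, 0.3958])}
top gap 0.82 [304.7 278.5] [0.5722 0.1873 0.1236] {0.15: array([0.5704, 0.1865])}
top lath 0.71 [361.5 252. ] [0.6498 0.0494 0.0049] {0.0: array([0.6505, 0.0489])}
wrist {'fx': 382.37295945964115, 'fy': 382.37295945964115, 'cx': 314.9840033383298, 'cy': 246.50022080299337, 'xyz': array([0.1812, 0.6036, 0.3742]), 'orientation': array([-0.1309, -0.0856,  0.5384,  0.8281])} 0.0 1.286152
```

View pics/scene0.png

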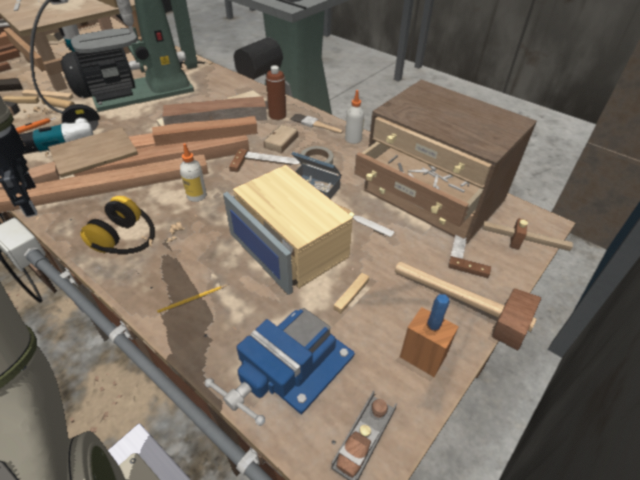

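View pics/top0.png

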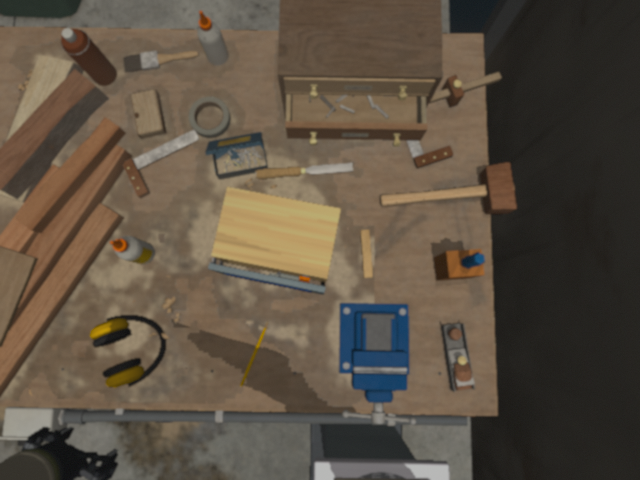

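```bash
python3 - <<'E'
from h import *
np.set_printoptions(precision=4,suppress=True)
for n in("scene","top"):
    c,p,d=cam(n)
    P=cloud(c,d,np.ones(d.shape,bool))
    def box(name,m):
        Q=P[m]
        if len(Q)<20: print(n,name,len(Q));return
        r=cv2.minAreaRect(Q[:,:2].astype(np.float32)); print(n,name,len(Q),[np.round(x,4) for x in r],np.median(Q[:,2]))
    X,Y,Z=P.T
    box("bigtop",(abs(Z-.15)<.004)&(X>.45)&(X<.9)&(Y>.02)&(Y<.5))
    box("standtop",(abs(Z-.112)<.005)&(Y<-.05)&(Y>-.3)&(X<.75)&(X>.5))
    box("handletop",(Z>.18)&(Z<.22)&(Y<-.05)&(Y>-.3)&(X<.75)&(X>.5))
    box("handle",(Z>.125)&(Z<.195)&(Y<-.05)&(Y>-.3)&(X<.75)&(X>.5))
    box("lath",(abs(Z-.02)<.004)&(Y<.12)&(Y>-.1)&(X<.8)&(X>.5))
    g=(X>.5)&(X<.9)&(Y>.02)&(Y<.5)&(abs(Z-.15)<.004)
    # top image: grid of points
    if n=="top":
        im=np.zeros((480,640),np.uint8)
    if n=="top":
        Q=P[g]; img=np.zeros((550,450,3),np.uint8)
        for x,y in Q[:,:2]: cv2.circle(img,(int((x-.5)*1000),int((.5-y)*1000)),1,(255,255,255),-1)
        cv2.imwrite("pics/g.png",img)
    cv2.imwrite(f"pics/crop_{n}.png",cv2.resize(p[200:420,180:500,::-1] if n=="scene" else p[200:330,190:400,::-1],None,fx=2.5 if n=="scene" else 3.8,fy=2.5 if n=="scene" else 3.8,interpolation=cv2.INTER_CUBIC))
E
```

```text
scene bigtop 5562 [array([0.744 , 0.2398]), array([0.2647, 0.3656]), np.float64(79.471)] 0.15055704670155895
scene standtop 952 [array([ 0.6158, -0.1731]), array([0.0628, 0.0804]), np.float64(5.5918)] 0.11260644420896015
scene handletop 222 [array([ 0.6142, -0.1738]), array([0.0254, 0.024 ]), np.float64(71.9697)] 0.19831543421034736
scene handle 349 [array([ 0.6101, -0.1749]), array([0.0189, 0.0271]), np.float64(17.8309)] 0.16145795573472677
scene lath 736 [array([0.6479, 0.0223]), array([0.2054, 0.3122]), np.float64(82.2498)] 0.019794237823209604
top bigtop 8920 [array([0.7424, 0.2407]), array([0.2603, 0.3646]), np.float64(80.0415)] 0.1507382448296281
top standtop 702 [array([ 0.6144, -0.173 ]), array([0.0601, 0.0811]), np.float64(5.2127)] 0.11282444311895673
top handletop 154 [array([ 0.6144, -0.1725]), array([0.0258, 0.0251]), np.float64(53.7471)] 0.20066600865665934
top handle 148 [array([ 0.6141, -0.1675]), array([0.0283, 0.0158]), np.float64(6.7603)] 0.1618307158399972
top lath 931 [array([0.6481, 0.0024]), array([0.1647, 0.3173]), np.float64(82.2138)] 0.019712559976529764
```

The scene picture shows the screwdriver in its stand at about (440,312)/(430,345), the cupboard at (290,235) and the lath at (351,292). The top picture shows the gap at row ~275, with the orange pad at (304,279).

```bash
python3 - <<'E'
from h import *
np.set_printoptions(precision=4,suppress=True)
for n in("top","scene"):
    c,p,d=cam(n)
    P=cloud(c,d,np.ones(d.shape,bool)); X,Y,Z=P.T
    m=(abs(Z-.15)<.006)&(X>.5)&(X<.82)&(Y>.08)&(Y<.42)
    # connected comps on 3mm grid
    Q=P[m][:,:2]; g=np.zeros((140,140),np.uint8); ij=((Q-[.5,.05])/.003).astype(int); g[ij[:,0],ij[:,1]]=1
    nl,l=cv2.connectedComponents(g); lab=l[ij[:,0],ij[:,1]]
    for k in range(1,nl):
        q=Q[lab==k]
        if len(q)>60: r=cv2.minAreaRect(q.astype(np.float32)); print(n,len(q),r,cv2.boxPoints(r))
    hsv=cv2.cvtColor(p,cv2.COLOR_RGB2HSV); o=cv2.inRange(hsv,(5,170,120),(18,255,255))>0
    sub=np.zeros_like(o); sub[220:300,280:330]=1
    v,u=np.where(o&sub)
    if n=="top" and len(u): print("orange",u.mean(),v.mean(),u.min(),u.max(),v.min(),v.max(),len(u),[atz(c,(u.mean(),v.mean()),z) for z in(.15,.124)],np.median(cloud(c,d,o&sub),0))
    r=manip.trace("lath",n)[0]; Q=cloud(c,d,r["pixels"]); Q=Q[Q[:,2]>.012];print("lath",r["p"],cv2.minAreaRect(Q[:,:2].astype(np.float32)))
    # blue handle top disc
    if n=="top":
        r=manip.trace("door",n)
        if r: Q=cloud(c,d,r[0]["pixels"]); Q=Q[abs(Q[:,2]-.15)<.006]; print("door",r[0]["p"],len(Q),cv2.minAreaRect(Q[:,:2].astype(np.float32)))
E
```

```text
top 779 ((0.571014404296875, 0.27092331647872925), (0.2590199410915375, 0.014206690713763237), 79.52409362792969) [[0.5405 0.1449]
 [0.5545 0.1423]
 [0.6015 0.397 ]
 [0.5876 0.3996]]
top 8414 ((0.67242032289505, 0.2531719207763672), (0.26056382060050964, 0.1608838587999344), 79.89138793945312) [[0.5704 0.139 ]
 [0.7287 0.1108]
 [0.7745 0.3673]
 [0.6161 0.3956]]
orange 304.275 278.4 300 309 276 281 40 [array([0.5706, 0.1874, 0.15  ]), array([0.5724, 0.1883, 0.124 ])] [0.5731 0.1888 0.1238]
lath 0.68 ((0.644675076007843, 0.03973109647631645), (0.11910320818424225, 0.022834742441773415), 4.294976234436035)
door 0.6 774 ((0.5710018277168274, 0.2708553969860077), (0.2580169439315796, 0.014206690713763237), 79.52409362792969)
scene 586 ((0.5716426372528076, 0.26997727155685425), (0.2590557038784027, 0.014954842627048492), 79.83592987060547) [[0.5414 0.1438]
 [0.5561 0.1412]
 [0.6019 0.3962]
 [0.5871 0.3988]]
scene 5068 ((0.6729169487953186, 0.2526513934135437), (0.2636409103870392, 0.1623651534318924), 80.07975769042969) [[0.5702 0.1368]
 [0.7302 0.1088]
 [0.7756 0.3685]
 [0.6157 0.3965]]
lath 0.63 ((0.6449863910675049, 0.039453182369470596), (0.12203141301870346, 0.023536743596196175), 3.609705686569214)
```

View pics/crop_top.png

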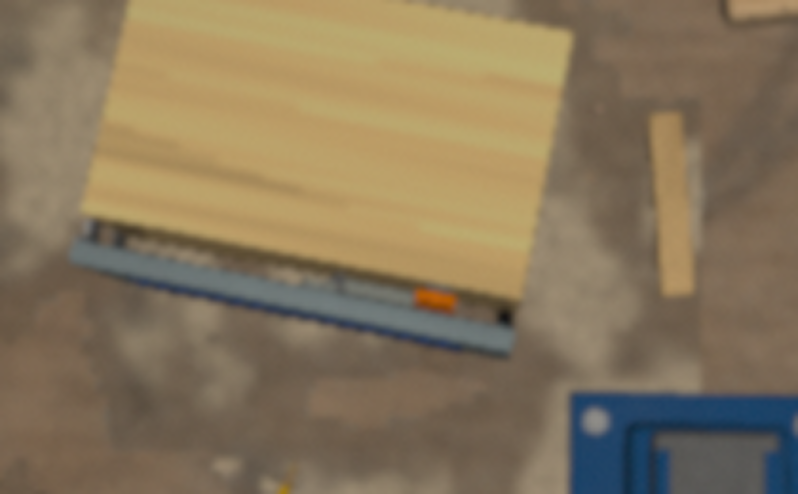

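```bash
cat >> h.py <<'E'
YAW=np.deg2rad(-10.2)   # world yaw of cupboard x
XD=np.array([np.cos(YAW),np.sin(YAW),0]); YD=np.array([-np.sin(YAW),np.cos(YAW),0])
GOAL=R.from_matrix(np.stack([YD,XD,[0,0,-1]],1))
def units(pos,rot=GOAL):
    o=manip.get_obs(); q=R.from_quat(o["ee_rot"])
    d=q.inv().apply(np.array(pos)-o["position"])/.05
    r=(q.inv()*rot).as_rotvec()/np.deg2rad(8)
    print("units",np.round(d,3),np.round(r,3))
E
python3 -c "
from h import *
units([.6144,-.173,.29])"
```

```text
units [-12.635 -10.676  -0.894] [ 0.    -0.     9.533]
```

```bash
python3 -m pendant '[[-0.4,-0.3,-0.4,0,0,0.3,1],[-1.2,-1,-0.9,0,0,1.2,1],[-2.2,-1.9,-0.9,0,0,2.2,1],[-3.2,-2.7,-0.9,0,0,3.2,1],[-4.2,-3.5,-0.9,0,0,4.2,1],[-5.2,-4.4,-0.9,0,0,5.2,1],[-6.2,-5.2,-0.9,0,0,6.2,1],[-7,-5.9,-0.9,0,0,7.2,1],[-7.6,-6.4,-0.9,0,0,8.2,1],[-8,-6.76,-0.9,0,0,9.2,1]]' 40
python3 -c "
from h import *
units([.6144,-.173,.29]);st()"
```

```text
clock: 2.45
position: [0.4828, 0.0975, 0.2906]
ee_rot: [0.754, 0.656, 0.0, 0.0]
ft_force: [-1.2, 0.2, 0.3]
grip_width: 1.0
grasp_force: 0.0
units [-4.994  3.356  0.012] [ 0.004 -0.002  0.28 ]
{'clock': 2.45, 'joint_pos': [-0.6824, -0.0006, 0.3935, 1.75, 0.0002, 1.3914, -0.4279], 'position': [0.4828, 0.0975, 0.2906], 'ee_rot': [0.7545, 0.6563, 0.0003, 0.0001], 'ft_force': [-1.1583, 0.2439, 0.2722], 'grip_width': 1.0001, 'grasp_force': 0.0}
```

```bash
python3 -m pendant '[[-0.4,0.25,0,0,0,0,1],[-1.1,0.75,0,0,0,0.1,1],[-1.9,1.3,0,0,0,0.2,1],[-2.7,1.8,0,0,0,0.28,1],[-3.5,2.35,0,0,0,0.28,1],[-4.2,2.8,0,0,0,0.28,1],[-4.7,3.15,0,0,0,0.28,1],[-4.99,3.36,0,0,0,0.28,1],[-4.99,3.36,0.05,0,0,0.28,1],[-4.99,3.36,0.1,0,0,0.28,1]]' 40
python3 -c "
from h import *
c,p,d=cam('wrist'); cv2.imwrite('pics/w1.png',p[:,:,::-1])
P=cloud(c,d,np.ones(d.shape,bool)); X,Y,Z=P.T
for lo,hi in((.185,.215),(.105,.118)):
  m=(Z>lo)&(Z<hi)&(abs(X-.614)<.08)&(abs(Y+.173)<.08);Q=P[m]
  print(len(Q), cv2.minAreaRect(Q[:,:2].astype(np.float32)) if len(Q)>5 else 0)
units([.6144,-.173,.152])"
```

```text
clock: 3.7
position: [0.6158, -0.168, 0.2851]
ee_rot: [0.764, 0.645, 0.0, -0.0]
ft_force: [0.3, -0.5, 0.2]
grip_width: 0.999
grasp_force: 0.0
1536 ((0.6172670722007751, -0.17265121638774872), (0.026413124054670334, 0.02582976408302784), 65.82810974121094)
4873 ((0.616574227809906, -0.1736849993467331), (0.06006571277976036, 0.08067769557237625), 4.9218621253967285)
units [-0.109 -0.007  2.656] [-0.004 -0.007  0.064]
```

```bash
python3 -m pendant '[[-0.02,0.02,0,0,0,0,1],[-0.02,0.02,0.4,0,0,0,1],[-0.02,0.02,0.9,0,0,0,1],[-0.02,0.02,1.4,0,0,0,1],[-0.02,0.02,1.9,0,0,0,1],[-0.02,0.02,2.3,0,0,0,1],[-0.02,0.02,2.6,0,0,0,1],[-0.02,0.02,2.66,0,0,0,1],[-0.02,0.02,2.66,0,0,0,1],[-0.02,0.02,2.66,0,0,0,1]]' 40
python3 -c "
from h import *
units([.6155,-.173,.152])"
```

```text
clock: 5.0
position: [0.6171, -0.1707, 0.1532]
ee_rot: [0.765, 0.644, 0.0, 0.0]
ft_force: [0.0, 0.1, -1.1]
grip_width: 0.998
grasp_force: 0.0
units [-0.051 -0.024  0.023] [ 0.009 -0.001  0.052]
```

```bash
python3 -m pendant '[[-0.04,-0.02,0.02,0,0,0.05,1],[-0.04,-0.02,0.02,0,0,0.05,0.5],[-0.04,-0.02,0.02,0,0,0.05,0],[-0.04,-0.02,0.02,0,0,0.05,-0.5],[-0.04,-0.02,0.02,0,0,0.05,-1],[-0.04,-0.02,0.02,0,0,0.05,-1],[-0.04,-0.02,0.02,0,0,0.05,-1],[-0.04,-0.02,0.02,0,0,0.05,-1],[-0.04,-0.02,0.02,0,0,0.05,-1],[-0.04,-0.02,0.02,0,0,0.05,-1]]' 40
python3 -c "
from h import *
units([.6155,-.173,.302]);st()"
```

```text
clock: 6.25
position: [0.6155, -0.1722, 0.1514]
ee_rot: [0.767, 0.642, 0.0, 0.0]
ft_force: [2.7, -0.2, 1.3]
grip_width: 0.311
grasp_force: 39.2
units [-1.500e-02  3.000e-03 -3.012e+00] [ 0.003 -0.001  0.004]
{'clock': 6.25, 'joint_pos': [-0.2447, 0.4744, 0.595, 1.5648, -0.2799, 1.1882, 0.2265], 'position': [0.6155, -0.1722, 0.1514], 'ee_rot': [0.767, 0.6417, 0.0002, 0.0001], 'ft_force': [2.6614, -0.2444, 1.293], 'grip_width': 0.3108, 'grasp_force': 39.2477}
```

```bash
python3 -m pendant '[[0,0,-0.1,0,0,0,-1],[0,0,-0.4,0,0,0,-1],[0,0,-0.9,0,0,0,-1],[0,0,-1.4,0,0,0,-1],[0,0,-1.9,0,0,0,-1],[0,0,-2.4,0,0,0,-1],[0,0,-2.9,0,0,0,-1],[0,0,-3.4,0,0,0,-1],[0,0,-3.6,0,0,0,-1],[0,0,-3.6,0,0,0,-1]]' 40
python3 -c "
from h import *
st()
units([.5717,.1885,.332])"
```

```text
clock: 7.5
position: [0.6153, -0.1725, 0.3317]
ee_rot: [0.767, 0.642, 0.0, 0.0]
ft_force: [-0.2, 0.3, -0.8]
grip_width: 0.309
grasp_force: 39.2
{'clock': 7.5, 'joint_pos': [-0.2582, 0.3751, 0.6412, 1.3068, -0.2213, 1.5294, 0.18], 'position': [0.6153, -0.1725, 0.3317], 'ee_rot': [0.7671, 0.6415, 0.0003, 0.0003], 'ft_force': [-0.1777, 0.3276, -0.7642], 'grip_width': 0.309, 'grasp_force': 39.2066}
units [ 6.952 -2.137 -0.007] [ 0.005 -0.     0.001]
```

Held. Now over the gap, stopping 0–2 mm short, then check the tip with cameras.

```bash
python3 -m pendant '[[0.3,-0.1,0,0,0,0,-1],[1.1,-0.35,0,0,0,0,-1],[2,-0.6,0,0,0,0,-1],[2.9,-0.9,0,0,0,0,-1],[3.8,-1.2,0,0,0,0,-1],[4.7,-1.45,0,0,0,0,-1],[5.6,-1.75,0,0,0,0,-1],[6.4,-2,0,0,0,0,-1],[6.95,-2.14,0,0,0,0,-1],[6.95,-2.14,0,0,0,0,-1]]' 40
python3 - <<'E'
from h import *
np.set_printoptions(precision=4,suppress=True)
st()
for n in("scene","top","wrist"):
    c,p,d=cam(n); o=manip.get_obs()
    cv2.imwrite(f"pics/{n}2.png",p[:,:,::-1])
    for t in("screwdriver_tip","gap","screwdriver_grip"):
        r=manip.tip_of(t,n)[:1]
        if r: px=r[0]["pixel"]; print(n,t,round(r[0]["p"],2),np.round(px,1),atz(c,px,o["position"][2]-.1464 if "tip" in t else .15 if t=="gap" else o["position"][2]+.0056))
    r=manip.trace("screwdriver",n)
    if r:
        Q=cloud(c,d,r[0]["pixels"]); print(r[0]["p"],len(Q),r[0]["box"])
        for lo in np.arange(.17,.3,.02):
            q=Q[(Q[:,2]>lo)&(Q[:,2]<lo+.02)]
            if len(q)>3: print(round(lo,2),len(q),np.median(q,0))
a=cv2.imread("pics/scene2.png")[140:300,200:420]; cv2.imwrite("pics/sc2c.png",cv2.resize(a,None,fx=3.6,fy=3.6,interpolation=cv2.INTER_CUBIC))
E
```

```text
clock: 8.75
position: [0.5697, 0.1927, 0.3299]
ee_rot: [0.765, 0.644, -0.001, -0.001]
ft_force: [-0.0, 0.6, -0.5]
grip_width: 0.311
grasp_force: 39.3
{'clock': 8.75, 'joint_pos': [-0.7703, 0.2602, 0.4626, 1.4098, -0.1161, 1.5006, -0.4848], 'position': [0.5697, 0.1927, 0.3299], 'ee_rot': [0.7652, 0.6438, -0.0009, -0.0008], 'ft_force': [-0.0298, 0.6465, -0.5487], 'grip_width': 0.3108, 'grasp_force': 39.2843}
scene screwdriver_tip 0.56 [278.1 222.5] [0.5801 0.2004 0.1838]
scene gap 0.61 [282.4 233.3] [0.5861 0.1956 0.15  ]
scene screwdriver_grip 0.86 [272.1 166.6] [0.5725 0.1976 0.3358]
0.96 583 [265.5, 144.9, 283.3, 227.2]
0.19 20 [0.569  0.1912 0.1983]
0.21 24 [0.5688 0.191  0.2205]
0.23 23 [0.5684 0.1904 0.2394]
0.25 24 [0.5683 0.1905 0.2596]
0.27 20 [0.5682 0.1906 0.2782]
0.29 66 [0.5622 0.1835 0.3039]
wrist screwdriver_tip 0.96 [319.  234.2] [0.5746 0.1876 0.1849]
wrist gap 0.67 [316.2 217.5] [0.5734 0.1922 0.15  ]
wrist screwdriver_grip 0.57 [316.  352.1] [0.5717 0.1864 0.3369]
0.91 12294 [268.9, 232.6, 361.8, 446.7]
0.17 4 [0.5707 0.189  0.1858]
0.19 70 [0.5736 0.1903 0.2011]
0.21 89 [0.5733 0.1901 0.2204]
0.23 109 [0.5732 0.19   0.2409]
0.25 141 [0.5726 0.1899 0.2599]
0.27 83 [0.5725 0.1898 0.2754]
0.29 322 [0.5747 0.1988 0.3074]
```

View pics/sc2c.png

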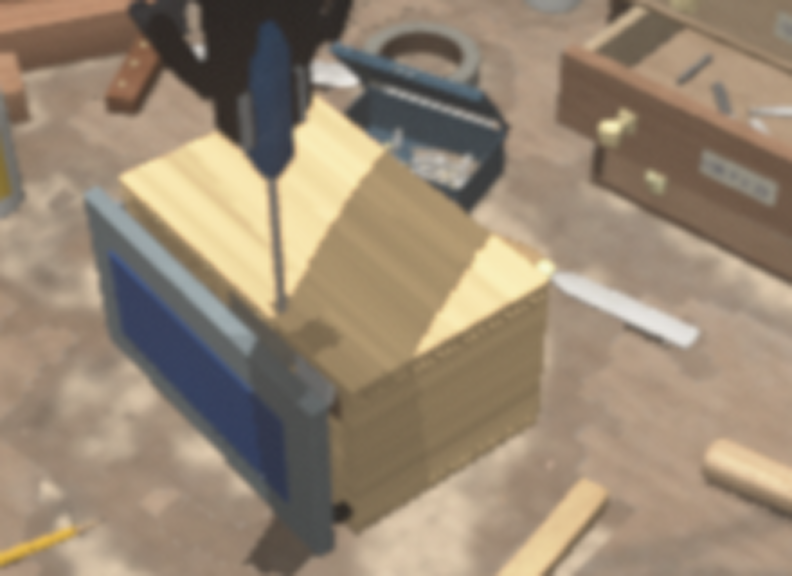

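View pics/wrist2.png

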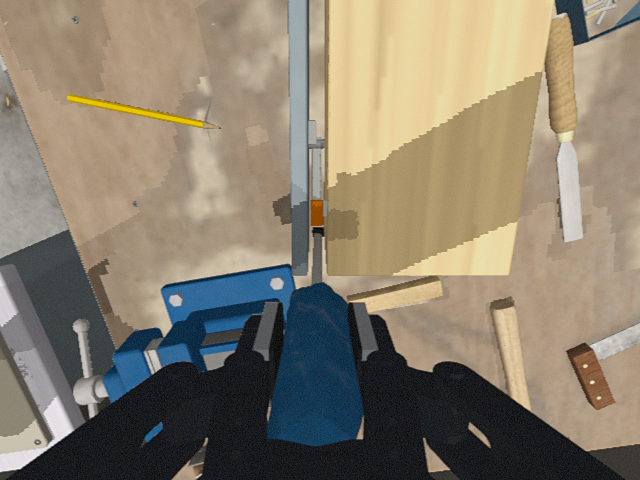

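The scene crop shows the driver hanging vertically above the gap. In the wrist picture the tip is at (319,234), the pad at (317,213), and the gap spans columns 308–327. I'll refine this now the arm is at rest.

```bash
python3 - <<'E'
from h import *
np.set_printoptions(precision=4,suppress=True)
manip.camera("wrist")
o=st()
c,p,d=cam("wrist")
P=cloud(c,d,np.ones(d.shape,bool))
def df(Q): return np.stack([(Q-[.5717,.1885,0])@XD,(Q-[.5717,.1885,0])@YD,Q[:,2]],1)
D=df(P)
top=D[abs(D[:,2]-.15)<.005]
for y0 in(-.04,-.02,0,.03,.06,.1,.15):
    q=top[abs(top[:,1]-y0)<.008]; q=q[np.abs(q[:,0])<.05]
    a=q[q[:,0]<0][:,0]; b=q[q[:,0]>0][:,0]
    print(y0,"door",a.min() if len(a) else 0,a.max() if len(a) else 0,"cup",b.min() if len(b) else 0)
s=manip.trace("screwdriver","wrist")[0]["pixels"]; Q=df(cloud(c,d,s))
for lo in np.arange(.17,.28,.02):
    q=Q[(Q[:,2]>lo)&(Q[:,2]<lo+.02)]; print(round(lo,2),len(q),np.median(q,0),q.min(0),q.max(0))
hsv=cv2.cvtColor(p,cv2.COLOR_RGB2HSV); og=cv2.inRange(hsv,(8,180,120),(18,255,255))>0
m=np.zeros_like(og); m[180:245,295:340]=1; q=df(cloud(c,d,og&m)); print("pad",len(q),np.median(q,0),q.min(0),q.max(0))
print("tcp",df(o["position"][None]))
units([.5717,.1885,.332])
E
```

```text
{'clock': 9.55, 'joint_pos': [-0.7662, 0.2592, 0.466, 1.4082, -0.1158, 1.5011, -0.4834], 'position': [0.5715, 0.1886, 0.3313], 'ee_rot': [0.7671, 0.6416, 0.0001, -0.0], 'ft_force': [0.5072, -0.0557, -0.3428], 'grip_width': 0.3076, 'grasp_force': 39.2811}
-0.04 door -0.021073593754998024 -0.007037314101454639 cup 0.009518147120582696
-0.02 door -0.020781296540353968 -0.006922841648488837 cup 0.010023019775414263
0 door -0.020328420887896572 -0.006832079093901755 cup 0.00983888404353284
0.03 door -0.020728779242300162 -0.006677575864127466 cup 0.00954266373658728
0.06 door -0.020096119404459472 -0.006523390041277261 cup 0.009349489405681182
0.1 door -0.020059098030779706 -0.006945793605964922 cup 0.009576978599712222
0.15 door -0.01977870349878498 -0.006593144012939902 cup 0.009227569406541077
  return _methods._mean(a, axis=axis, dtype=dtype,
  ret = um.true_divide(
Traceback (most recent call last):
ValueError: zero-size array to reduction operation minimum which has no identity
```

```bash
python3 - <<'E'
from h import *
np.set_printoptions(precision=4,suppress=True)
c,p,d=cam("wrist")
def df(Q): return np.stack([(Q-[.5717,.1885,0])@XD,(Q-[.5717,.1885,0])@YD,Q[:,2]],1)
s=manip.trace("screwdriver","wrist")[0]["pixels"]; Q=df(cloud(c,d,s))
for lo in np.arange(.18,.28,.02):
    q=Q[(Q[:,2]>lo)&(Q[:,2]<lo+.02)]
    if len(q): print(round(lo,2),len(q),np.median(q,0),q.min(0),q.max(0))
print([ (round(r["p"],2),df(atz(c,r["pixel"],.185)[None])) for r in manip.tip_of("screwdriver_tip","wrist")[:1]])
print("campos",df(np.array(c["xyz"])[None]))
hsv=cv2.cvtColor(p,cv2.COLOR_RGB2HSV); og=cv2.inRange(hsv,(5,150,100),(20,255,255))>0
m=np.zeros_like(og); m[180:245,295:340]=1; q=df(cloud(c,d,og&m)); print("pad",len(q)); print(np.median(q,0),q.min(0),q.max(0))
E
```

```text
0.18 36 [0.0009 0.0023 0.1954] [-0.0017  0.0001  0.1847] [0.0042 0.0031 0.1998]
0.2 77 [0.0012 0.0023 0.2099] [-0.0016  0.0004  0.2002] [0.0041 0.0031 0.22  ]
0.22 102 [0.0008 0.0021 0.2301] [-0.0021  0.      0.22  ] [0.0038 0.0029 0.2398]
0.24 128 [0.0004 0.002  0.251 ] [-0.0025 -0.0002  0.2403] [0.0035 0.0029 0.26  ]
0.26 148 [0.0004 0.0018 0.27  ] [-0.0028 -0.0005  0.2602] [0.0032 0.0027 0.2799]
0.28 6 [-0.0007  0.0024  0.281 ] [-0.0043  0.0016  0.28  ] [0.0014 0.0084 0.2991]
[]
campos [[-0.0002  0.0796  0.4601]]
pad 336
[0.0007 0.0019 0.1234] [-0.0047 -0.0299  0.0149] [0.0094 0.0132 0.1257]
```

```bash
python3 -m pendant '[[0.03,0,0.1,0,0,0,-1],[0.03,0,0.25,0,0,0,-1],[0.03,0,0.4,0,0,0,-1],[0.03,0,0.55,0,0,0,-1],[0.03,0,0.7,0,0,0,-1],[0.03,0,0.85,0,0,0,-1],[0.03,0,0.95,0,0,0,-1],[0.03,0,1.05,0,0,0,-1],[0.03,0,1.1,0,0,0,-1],[0.03,0,1.1,0,0,0,-1]]' 40
```

```text
clock: 11.05
position: [0.5717, 0.1901, 0.2762]
ee_rot: [0.767, 0.642, -0.0, -0.0]
ft_force: [-0.5, 0.6, -0.4]
grip_width: 0.311
grasp_force: 39.3
```

```bash
python3 -m pendant '[[0,0,0.01,0,0,0,-1],[0,0,0.03,0,0,0,-1],[0,0,0.05,0,0,0,-1],[0,0,0.07,0,0,0,-1],[0,0,0.09,0,0,0,-1],[0,0,0.11,0,0,0,-1],[0,0,0.13,0,0,0,-1],[0,0,0.14,0,0,0,-1],[0,0,0.14,0,0,0,-1],[0,0,0.14,0,0,0,-1]]' 40
```

```text
clock: 12.3
position: [0.5718, 0.1901, 0.2695]
ee_rot: [0.767, 0.642, 0.0, 0.0]
ft_force: [-0.3, 0.1, 1.6]
grip_width: 0.312
grasp_force: 39.4
```

```bash
python3 -m pendant '[[0,0,0.01,0,0,0,-1],[0,0,0.02,0,0,0,-1],[0,0,0.03,0,0,0,-1],[0,0,0.04,0,0,0,-1],[0,0,0.05,0,0,0,-1],[0,0,0.06,0,0,0,-1],[0,0,0.07,0,0,0,-1],[0,0,0.08,0,0,0,-1],[0,0,0.08,0,0,0,-1],[0,0,0.08,0,0,0,-1]]' 40
```

```text
clock: 13.55
position: [0.5718, 0.19, 0.2654]
ee_rot: [0.767, 0.642, 0.0, 0.0]
ft_force: [-1.1, -1.4, 4.5]
grip_width: 0.312
grasp_force: 39.4
```

```bash
python3 -m pendant '[[0,0,0.01,0,0,0,-1],[0,0,0.02,0,0,0,-1],[0,0,0.03,0,0,0,-1],[0,0,0.045,0,0,0,-1],[0,0,0.06,0,0,0,-1],[0,0,0.075,0,0,0,-1],[0,0,0.09,0,0,0,-1],[0,0,0.1,0,0,0,-1],[0,0,0.1,0,0,0,-1],[0,0,0.1,0,0,0,-1]]' 40
```

```text
clock: 14.8
position: [0.572, 0.1898, 0.2608]
ee_rot: [0.767, 0.641, 0.0, 0.0]
ft_force: [-0.1, -3.0, 7.4]
grip_width: 0.31
grasp_force: 39.4
```

```bash
python3 -m pendant '[[0,0,0.01,0,0,0,-1],[0,0,0.02,0,0,0,-1],[0,0,0.03,0,0,0,-1],[0,0,0.04,0,0,0,-1],[0,0,0.05,0,0,0,-1],[0,0,0.055,0,0,0,-1],[0,0,0.06,0,0,0,-1],[0,0,0.06,0,0,0,-1],[0,0,0.06,0,0,0,-1],[0,0,0.06,0,0,0,-1]]' 40
python3 - <<'E'
from h import *
o=st()
# arc: tool x=YD (toward hinge), tool y=XD ; units for theta at r=.21, contact offset 
H=np.array([.6017+.001,.3966]); 
for th in (0.02,.05,.08,.12,.16,.2,.3,.4,.5,.6,.7,.8,.9,.95,1.0):
    # shaft in door frame: 4mm->3.2 from inner face
    def pos(t,off):
        r=R.from_rotvec([0,0,-t]).as_matrix()[:2,:2]
        return H+r@(-.21*YD[:2]+off*XD[:2])
    dlt=pos(th,.0032)-pos(0,.0075)
    print(th,np.round([dlt@YD[:2]/.05,dlt@XD[:2]/.05],2))
print(pos(0,.0075))
E
```

```text
clock: 16.05
position: [0.5721, 0.1898, 0.2581]
ee_rot: [0.767, 0.641, 0.001, 0.0]
ft_force: [0.1, -2.7, 8.2]
grip_width: 0.311
grasp_force: 38.5
{'clock': 16.05, 'joint_pos': [-0.7646, 0.2859, 0.4561, 1.5289, -0.1273, 1.3551, -0.4755], 'position': [0.5721, 0.1898, 0.2581], 'ee_rot': [0.7672, 0.6414, 0.0006, 0.0004], 'ft_force': [0.0576, -2.7421, 8.2067], 'grip_width': 0.3108, 'grasp_force': 38.5175}
0.02 [-0.   -0.17]
0.05 [ 0.  -0.3]
0.08 [ 0.01 -0.42]
0.12 [ 0.02 -0.59]
0.16 [ 0.04 -0.76]
0.2 [ 0.07 -0.92]
0.3 [ 0.17 -1.33]
0.4 [ 0.31 -1.73]
0.5 [ 0.48 -2.11]
0.6 [ 0.7  -2.47]
0.7 [ 0.95 -2.81]
0.8 [ 1.23 -3.12]
0.9 [ 1.54 -3.4 ]
0.95 [ 1.7  -3.53]
1.0 [ 1.88 -3.65]
[0.57289367 0.18859079]
```

```bash
python3 -m pendant '[[0,0,0.01,0,0,0,-1],[0,0,0.02,0,0,0,-1],[0,0,0.03,0,0,0,-1],[0,0,0.04,0,0,0,-1],[0,0,0.04,0,0,0,-1],[0,0,0.04,0,0,0,-1],[0,0,0.04,0,0,0,-1],[0,0,0.04,0,0,0,-1],[0,0,0.04,0,0,0,-1],[0,0,0.04,0,0,0,-1]]' 40
```

```text
clock: 17.3
position: [0.5725, 0.1898, 0.2568]
ee_rot: [0.767, 0.641, 0.001, 0.001]
ft_force: [0.3, -2.6, 13.0]
grip_width: 0.306
grasp_force: 38.8
```

```bash
python3 -m pendant '[[0,-0.03,0,0,0,0,-1],[0,-0.06,0,0,0,0,-1],[0,-0.09,0,0,0,0,-1],[0,-0.12,0,0,0,0,-1],[0,-0.15,0,0,0,0,-1],[0,-0.18,0,0,0,0,-1],[0,-0.21,0,0,0,0,-1],[0,-0.21,0,0,0,0,-1],[0,-0.21,0,0,0,0,-1],[0,-0.21,0,0,0,0,-1]]' 40
```

```text
clock: 18.55
position: [0.5622, 0.1918, 0.2568]
ee_rot: [0.767, 0.641, 0.001, 0.0]
ft_force: [-0.4, -1.8, 12.8]
grip_width: 0.309
grasp_force: 38.3
```

```bash
python3 -m pendant '[[0,-0.05,0,0,0,0,-1],[0,-0.1,0,0,0,0,-1],[0,-0.15,0,0,0,0,-1],[0,-0.2,0,0,0,0,-1],[0,-0.25,0,0,0,0,-1],[0.01,-0.3,0,0,0,0,-1],[0.02,-0.35,0,0,0,0,-1],[0.03,-0.4,0,0,0,0,-1],[0.03,-0.45,0,0,0,0,-1],[0.03,-0.45,0,0,0,0,-1]]' 40
python3 - <<'E'
from h import *
st()
c,p,d=cam("top")
P=cloud(c,d,np.ones(d.shape,bool)); X,Y,Z=P.T
m=(abs(Z-.15)<.006)&(X>.4)&(X<.62)&(Y>.08)&(Y<.42)
Q=P[m][:,:2]; g=np.zeros((140,140),np.uint8); ij=((Q-[.35,.05])/.003).astype(int); g[ij[:,0],ij[:,1]]=1
nl,l=cv2.connectedComponents(g); lab=l[ij[:,0],ij[:,1]]
for k in range(1,nl):
    q=Q[lab==k]
    if len(q)>60: print(len(q),cv2.minAreaRect(q.astype(np.float32)))
cv2.imwrite("pics/t3.png",cv2.resize(p[180:340,180:400,::-1],None,fx=3,fy=3))
E
```

```text
clock: 19.8
position: [0.5401, 0.1975, 0.2568]
ee_rot: [0.767, 0.642, 0.001, 0.0]
ft_force: [-1.0, -1.8, 13.8]
grip_width: 0.309
grasp_force: 38.4
{'clock': 19.8, 'joint_pos': [-0.8073, 0.2182, 0.4431, 1.6056, -0.0959, 1.3367, -0.529], 'position': [0.5401, 0.1975, 0.2568], 'ee_rot': [0.7671, 0.6416, 0.0013, 0.0003], 'ft_force': [-0.9777, -1.8107, 13.7517], 'grip_width': 0.309, 'grasp_force': 38.4491}
171 ((0.5847824215888977, 0.37099263072013855), (0.06134917587041855, 0.013652794994413853), 70.64229583740234)
76 ((0.6037752032279968, 0.1407151222229004), (0.0326661691069603, 0.01750355027616024), 1.1825076341629028)
70 ((0.6150853037834167, 0.37253332138061523), (0.04078209400177002, 0.00907917134463787), 87.0028305053711)
```

View pics/t3.png

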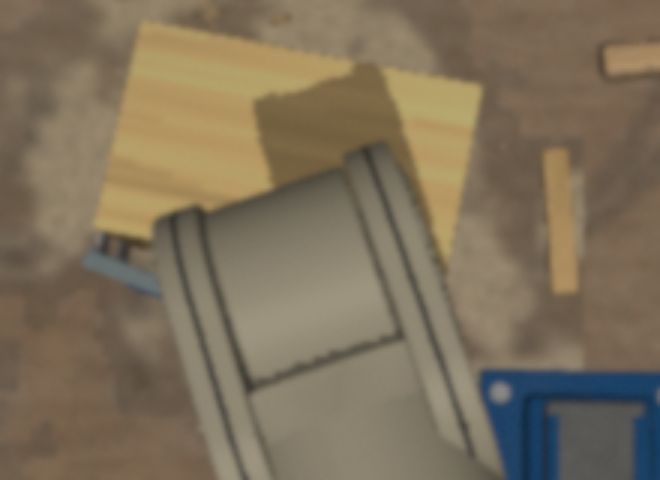

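The top picture shows the door ajar by about 9° (0.157 rad), with its left end at (115,275), so the hook is free. Next I ease up off the pad and swing the door along its arc.

```bash
python3 -m pendant '[[0,-0.05,-0.1,0,0,0,-1],[0.01,-0.1,-0.25,0,0,0,-1],[0.02,-0.15,-0.38,0,0,0,-1],[0.04,-0.25,-0.38,0,0,0,-1],[0.09,-0.46,-0.38,0,0,0,-1],[0.14,-0.66,-0.38,0,0,0,-1],[0.21,-0.86,-0.38,0,0,0,-1],[0.28,-1.06,-0.38,0,0,0,-1],[0.36,-1.25,-0.38,0,0,0,-1],[0.45,-1.44,-0.38,0,0,0,-1]]' 40
```

```text
clock: 21.1
position: [0.472, 0.2327, 0.2744]
ee_rot: [0.767, 0.642, 0.0, -0.0]
ft_force: [0.5, -0.8, -0.4]
grip_width: 0.311
grasp_force: 39.4
```

```bash
python3 -m pendant '[[0.1,-0.18,0,0,0,0,-1],[0.22,-0.36,0,0,0,0,-1],[0.34,-0.53,0,0,0,0,-1],[0.47,-0.7,0,0,0,0,-1],[0.6,-0.86,0,0,0,0,-1],[0.75,-1.01,0,0,0,0,-1],[0.9,-1.15,0,0,0,0,-1],[1.06,-1.29,0,0,0,0,-1],[1.22,-1.42,0,0,0,0,-1],[1.22,-1.42,0,0,0,0,-1]]' 40
python3 -c "
from h import *
st()"
```

```text
clock: 22.35
position: [0.4129, 0.3058, 0.2742]
ee_rot: [0.767, 0.642, -0.0, -0.0]
ft_force: [-0.2, -0.2, -0.5]
grip_width: 0.309
grasp_force: 39.3
{'clock': 22.35, 'joint_pos': [-1.0119, 0.0629, 0.3006, 1.7226, -0.0193, 1.3591, -0.8838], 'position': [0.4129, 0.3058, 0.2742], 'ee_rot': [0.7665, 0.6422, -0.0, -0.0001], 'ft_force': [-0.2044, -0.217, -0.4704], 'grip_width': 0.309, 'grasp_force': 39.322}
```

```bash
python3 -m pendant '[[-0.04,0.03,0,0,0,0,-1],[-0.08,0.06,0,0,0,0,-1],[-0.08,0.06,-0.1,0,0,0,-1],[-0.08,0.06,-0.3,0,0,0,-1],[-0.08,0.06,-0.5,0,0,0,-1],[-0.08,0.06,-0.7,0,0,0,-1],[-0.08,0.06,-0.9,0,0,0,-1],[-0.08,0.06,-1.1,0,0,0,-1],[-0.08,0.06,-1.3,0,0,0,-1],[-0.08,0.06,-1.4,0,0,0,-1]]' 40
python3 - <<'E'
from h import *
st()
c,p,d=cam("scene"); cv2.imwrite("pics/s4.png",p[:,:,::-1])
units([.6155,-.173,.344])
P=cloud(c,d,np.ones(d.shape,bool)); X,Y,Z=P.T
m=(abs(Z-.146)<.012)&(X>.3)&(X<.62)&(Y>.2)&(Y<.42)
Q=P[m][:,:2]; g=np.zeros((140,140),np.uint8); ij=((Q-[.25,.05])/.003).astype(int); g[ij[:,0],ij[:,1]]=1
nl,l=cv2.connectedComponents(g); lab=l[ij[:,0],ij[:,1]]
for k in range(1,nl):
    q=Q[lab==k]
    if len(q)>60: print(len(q),cv2.minAreaRect(q.astype(np.float32)))
E
```

```text
clock: 23.6
position: [0.4159, 0.3005, 0.3451]
ee_rot: [0.767, 0.642, 0.0, -0.0]
ft_force: [0.2, 0.2, -0.5]
grip_width: 0.311
grasp_force: 39.3
{'clock': 23.6, 'joint_pos': [-1.0107, 0.0368, 0.3072, 1.6022, -0.0113, 1.5036, -0.8806], 'position': [0.4159, 0.3005, 0.3451], 'ee_rot': [0.767, 0.6416, 0.0004, -0.0001], 'ft_force': [0.1766, 0.2485, -0.4697], 'grip_width': 0.3113, 'grasp_force': 39.3406}
units [-8.617  5.603  0.023] [ 0.004 -0.007  0.003]
881 ((0.480638325214386, 0.3493327498435974), (0.2595456540584564, 0.017681783065199852), 24.602550506591797)
629 ((0.6161324381828308, 0.2949596345424652), (0.19822023808956146, 0.03542669862508774), 80.392578125)
```

View pics/s4.png

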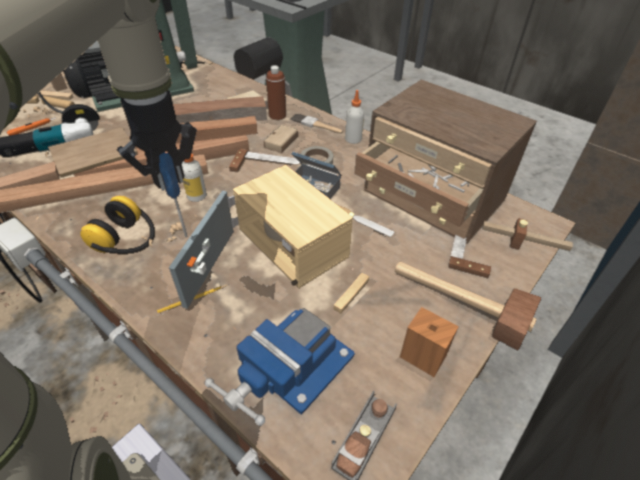

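The scene picture shows the door swung out by about 55° (door top at (205,235)), the driver free above it, the stand's empty hole at (433,327) and the lath untouched. Now back to the stand.

```bash
python3 -m pendant '[[-0.4,0.25,0,0,0,0,-1],[-1.3,0.85,0,0,0,0,-1],[-2.3,1.5,0,0,0,0,-1],[-3.3,2.15,0,0,0,0,-1],[-4.3,2.8,0,0,0,0,-1],[-5.3,3.45,0,0,0,0,-1],[-6.3,4.1,0,0,0,0,-1],[-7.3,4.75,0,0,0,0,-1],[-8.2,5.33,0,0,0,0,-1],[-8.6,5.6,0,0,0,0,-1]]' 40
python3 -m pendant '[[0,0,0.2,0,0,0,-1],[0,0,0.4,0,0,0,-1],[0,0,0.6,0,0,0,-1],[0,0,0.8,0,0,0,-1],[0,0,1,0,0,0,-1],[0,0,1.1,0,0,0,-1],[0,0,1.1,0,0,0,-1],[0,0,1.1,0,0,0,-1],[0,0,1.1,0,0,0,-1],[0,0,1.1,0,0,0,-1]]' 40
python3 - <<'E'
from h import *
np.set_printoptions(precision=4,suppress=True)
o=st(); units([.6155,-.1725,.289])
for n in("wrist","scene","top"):
    c,p,d=cam(n); cv2.imwrite(f"pics/{n}5.png",p[:,:,::-1])
    P=cloud(c,d,np.ones(d.shape,bool)); m=(abs(P[:,2]-.112)<.005)&(abs(P[:,0]-.6155)<.06)&(abs(P[:,1]+.173)<.06)
    print(n,"stand",cv2.minAreaRect(P[m][:,:2].astype(np.float32)))
    r=manip.trace("screwdriver",n)
    if r:
        Q=cloud(c,d,r[0]["pixels"])
        for lo in np.arange(.14,.24,.02):
            q=Q[(Q[:,2]>lo)&(Q[:,2]<lo+.02)]
            if len(q)>8: print(round(lo,2),len(q),np.median(q,0),q.min(0),q.max(0))
    for t in("screwdriver_tip",):
        for r in manip.tip_of(t,n)[:1]: print(t,r["p"],r["pixel"],atz(c,r["pixel"],o["position"][2]-.1464))
    print("cam",c["xyz"])
E
python3 -c "
import cv2
a=cv2.imread('pics/wrist5.png');cv2.imwrite('pics/w5c.png',cv2.resize(a[150:350,220:420],None,fx=3,fy=3,interpolation=cv2.INTER_CUBIC))"
```

```text
clock: 24.9
position: [0.6153, -0.1757, 0.3435]
ee_rot: [0.768, 0.64, -0.001, 0.0]
ft_force: [0.3, 0.9, -1.0]
grip_width: 0.311
grasp_force: 39.5
clock: 26.15
position: [0.6154, -0.1724, 0.2895]
ee_rot: [0.767, 0.642, 0.0, 0.0]
ft_force: [0.4, -0.0, -0.7]
grip_width: 0.306
grasp_force: 39.5
{'clock': 26.15, 'joint_pos': [-0.3321, 0.4064, 0.7382, 1.3855, -0.2714, 1.452, 0.2193], 'position': [0.6154, -0.1724, 0.2895], 'ee_rot': [0.767, 0.6416, 0.0002, 0.0001], 'ft_force': [0.3553, -0.0021, -0.66], 'grip_width': 0.3056, 'grasp_force': 39.5223}
units [-0.003  0.002  0.01 ] [ 0.003 -0.001  0.003]
wrist stand ((0.6164937615394592, -0.17360307276248932), (0.06020928919315338, 0.0804532989859581), 4.960790157318115)
0.14 30 [ 0.6158 -0.1717  0.1546] [ 0.6133 -0.173   0.1491] [ 0.6185 -0.171   0.1593]
0.16 85 [ 0.6164 -0.1718  0.1709] [ 0.6127 -0.1741  0.1602] [ 0.6189 -0.1709  0.1798]
0.18 100 [ 0.6164 -0.1717  0.1907] [ 0.6129 -0.1739  0.1802] [ 0.6187 -0.1707  0.1999]
0.2 124 [ 0.6158 -0.1716  0.2105] [ 0.6125 -0.1736  0.2001] [ 0.6185 -0.1706  0.2198]
0.22 138 [ 0.6158 -0.1715  0.2287] [ 
[... 567 characters left out ...]
6  0.2002] [ 0.615  -0.1711  0.2185]
0.22 24 [ 0.6125 -0.1743  0.23  ] [ 0.6109 -0.177   0.2201] [ 0.6138 -0.1715  0.2398]
cam [ 0.0975 -0.3143  0.8419]
top stand ((0.6145310997962952, -0.17348121106624603), (0.06034422293305397, 0.08224935084581375), 4.868992805480957)
0.16 9 [ 0.6125 -0.1719  0.1701] [ 0.6107 -0.1734  0.1612] [ 0.6162 -0.1704  0.1778]
0.18 9 [ 0.6126 -0.1715  0.1891] [ 0.6105 -0.1721  0.1804] [ 0.6151 -0.1704  0.1979]
0.2 10 [ 0.6121 -0.1718  0.207 ] [ 0.6106 -0.1739  0.2   ] [ 0.6153 -0.1696  0.219 ]
0.22 11 [ 0.6123 -0.1711  0.2288] [ 0.6101 -0.1739  0.2212] [ 0.6153 -0.1702  0.2367]
screwdriver_tip 0.69 [471.0, 261.5] [ 0.6146 -0.1777  0.1431]
cam [0.5039 0.1561 1.0996]
```

View pics/w5c.png

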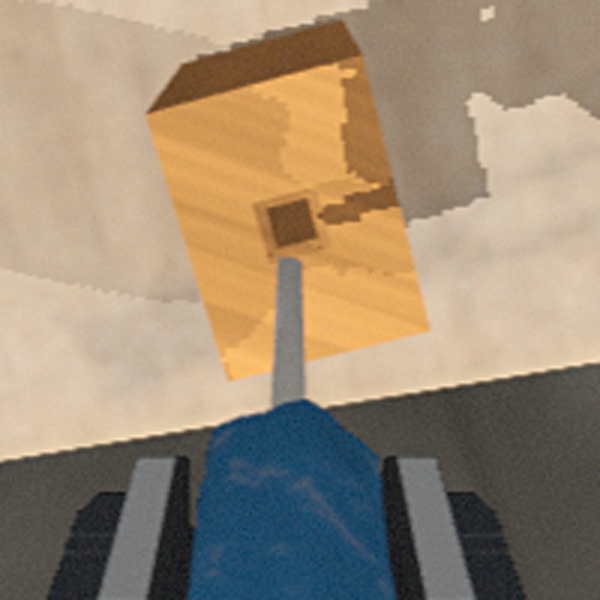

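The crop shows the tip at (288,260), in line with the hole at (292,222) allowing for height. The measured offset is under 1 mm, so I lower into the hole and check the force partway.

```bash
python3 -m pendant '[[0,0.01,0.1,0,0,0,-1],[0,0.01,0.25,0,0,0,-1],[0,0.01,0.4,0,0,0,-1],[0,0.01,0.5,0,0,0,-1],[0,0.01,0.6,0,0,0,-1],[0,0.01,0.7,0,0,0,-1],[0,0.01,0.85,0,0,0,-1],[0,0.01,1,0,0,0,-1],[0,0.01,1.1,0,0,0,-1],[0,0.01,1.2,0,0,0,-1]]' 40
```

```text
clock: 27.85
position: [0.6159, -0.1724, 0.229]
ee_rot: [0.767, 0.642, 0.0, -0.0]
ft_force: [0.5, -0.4, -0.4]
grip_width: 0.311
grasp_force: 39.5
```

In the hole with no contact force; on down.

```bash
python3 -m pendant '[[0,0,0.2,0,0,0,-1],[0,0,0.4,0,0,0,-1],[0,0,0.6,0,0,0,-1],[0,0,0.8,0,0,0,-1],[0,0,1,0,0,0,-1],[0,0,1.2,0,0,0,-1],[0,0,1.35,0,0,0,-1],[0,0,1.45,0,0,0,-1],[0,0,1.48,0,0,0,-1],[0,0,1.48,0,0,0,-1]]' 40
```

```text
clock: 29.1
position: [0.6159, -0.1724, 0.1554]
ee_rot: [0.767, 0.642, 0.0, 0.0]
ft_force: [0.5, 0.3, -0.6]
grip_width: 0.307
grasp_force: 39.5
```

```bash
python3 -m pendant '[[0,0,0.01,0,0,0,-1],[0,0,0.02,0,0,0,-1],[0,0,0.03,0,0,0,-1],[0,0,0.04,0,0,0,-1],[0,0,0.05,0,0,0,-1],[0,0,0.06,0,0,0,-1],[0,0,0.07,0,0,0,-1],[0,0,0.07,0,0,0,-1],[0,0,0.07,0,0,0,-1],[0,0,0.07,0,0,0,-1]]' 40
```

```text
clock: 30.35
position: [0.6158, -0.1724, 0.1518]
ee_rot: [0.767, 0.642, 0.0, -0.0]
ft_force: [0.9, -0.5, -1.4]
grip_width: 0.313
grasp_force: 39.5
```

Practically seated (0.4 mm above). Release.

```bash
python3 -m pendant '[[0,0,0.01,0,0,0,-1],[0,0,0.01,0,0,0,-0.6],[0,0,0.01,0,0,0,-0.3],[0,0,0.01,0,0,0,0],[0,0,0.01,0,0,0,0.4],[0,0,0.01,0,0,0,0.8],[0,0,0.01,0,0,0,1],[0,0,0.01,0,0,0,1],[0,0,0.01,0,0,0,1],[0,0,0.01,0,0,0,1]]' 40
python3 -m pendant '[[0,0,-0.1,0,0,0,1],[0,0,-0.3,0,0,0,1],[0,0,-0.6,0,0,0,1],[0,0,-1,0,0,0,1],[0,0,-1.5,0,0,0,1],[0,0,-2,0,0,0,1],[0,0,-2.4,0,0,0,1],[0,0,-2.7,0,0,0,1],[0,0,-2.8,0,0,0,1],[0,0,-2.8,0,0,0,1]]' 40
python3 - <<'E'
from h import *
c,p,d=cam("scene"); cv2.imwrite("pics/s6.png",p[:,:,::-1])
E
```

```text
clock: 31.6
position: [0.6158, -0.1724, 0.1513]
ee_rot: [0.767, 0.642, 0.0, -0.0]
ft_force: [-1.0, -0.4, -0.5]
grip_width: 1.001
grasp_force: 0.0
clock: 32.85
position: [0.6158, -0.1724, 0.2912]
ee_rot: [0.767, 0.642, 0.0, -0.0]
ft_force: [-0.0, 0.0, -0.0]
grip_width: 1.001
grasp_force: 0.0
```

View pics/s6.png

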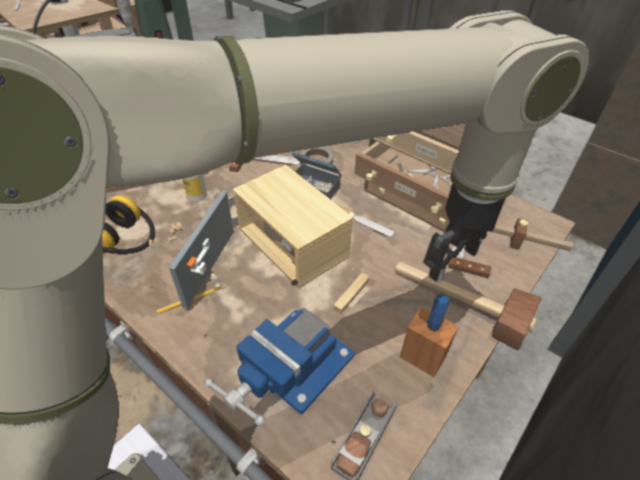

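The picture shows the driver upright in its stand at (438,312), the door open at (205,240), the lath unmoved at (351,292) and the hand clear.

```bash
python3 -c "
from workcell import manip
print(manip.hand_in())"
```

```text
the job is handed in; nothing more can be done
None
```

The job is done and handed in at about 33 s: the hook was pressed free (about 14 N at most), the door stands about 55° open, the screwdriver is back upright in its hole and released, and the lath was left alone.

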